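# Stamp the leaf and present the board

## Task

Stamp the copper leaf: push the red plunger of the green hand press all the way down to its stop while the leaf lies beneath it, and let it spring back up. Then draw the wooden carrier board out from under the press head and lift it by its yellow handle, keeping it level so that both loose discs stay lying on it, until its underside is at least 15 cm above the table. Finish while holding it there, steady and level in the gripper, touching nothing else, and leave the mug, the tin can and the box of offcuts where they are.

Things in the scene. Friction and masses are not known exactly. Their poses are not given: they have to be found in the camera images.
- press: Green hand stamping press, fixed. Origin: on the table, directly below the plunger axis. x points to its back (column), z up; the throat is open to -x and both sides. Base plate 18 mm thick, x = -150 to 100 mm, y = -75 to 75 mm. Column at x = 58 to 98, y = -25 to 25 mm, up to z = 145 mm; an arm 36 mm wide joins it to the head.
- plunger (a joint): Travel of the red plunger in m: 0 = up at rest, 0.015 = fully down at its stop. It slides straight down and springs back by itself. It takes about 5 N to start it and about 13 N to reach the stop.
- plunger_top (a point): Centre of the top face of the plunger's red cap, a disc 46 mm in diameter, 18 mm thick; 183 mm above the table when up, moving down with the plunger. The steel rod below (18 mm diameter) ends 50 mm above the table when up; when down it just reaches the leaf.
- board: Loose wooden carrier board, 240 mm (x) by 100 mm (y), 12 mm thick, 0.28 to 0.46 kg, flat on the base plate without guides, its +x end under the plunger. Origin: centre of its underside. Dark edge strips 5 mm high along the long sides. A bridge handle stands in the middle on posts 18 mm wide at x = -26 and 26 mm. Centre of mass within 6 mm of the handle's middle in x, y.
- board_grip (a point): Centre of the yellow handle bar, 43 mm above the board's underside (31 mm above its upper face). The bar is 70 mm long along x, 22 mm wide along y and 22 mm high. Axes as the board's: pinch the 22 mm width, closing along y.
- leaf (a point): Top centre of the copper leaf blank fixed on the board, 103 mm from the board's centre along its +x, 4 mm thick. At the start it lies under the plunger to within about 10 mm.
- disc_a: Loose blue ceramic disc, 30 mm diameter, 8 mm thick, about 15 g, lying on the board near (65, 26) mm in its x, y. Origin: centre of its underside.
- disc_b: Loose dark brown wooden disc, 30 mm diameter, 8 mm thick, about 15 g, lying on the board near (-75, -22) mm in its x, y. Origin: centre of its underside.
- mug: White enamel mug with coloured bands, 84 mm diameter, 80 mm high, handle reaching 66 mm along its x. Origin: centre of its underside. To be left alone.
- can: Open ribbed tin can, 76 mm diameter, 110 mm high. Origin: centre of its underside. To be left alone.
- offcut_box: Shallow black box of leather offcuts, 100 mm (its x) by 140 mm (its y), 32 mm high. Origin: centre of its underside. To be left alone.
- press_head (a point): Centre of the underside of the press's round steel head: 44 mm diameter, from 85 to 145 mm above the table, on the plunger axis. Axes as the press's. It overhangs the board's far end, so the board cannot go straight up: first draw it about 60 mm along the press's -x (45 mm is the least).

How it is judged:
On the way, in this order (a step that is already met when the one before it is completed fails the run):
1. the plunger is pushed down to its stop with the leaf under it (value of joint plunger above 0.0135 m and horizontal distance between leaf and plunger_top below 0.02 m and height (world z) of board below 0.03 m), for 0.1 s.
2. the plunger has sprung back up with the board still lying under the head (value of joint plunger below 0.003 m and height (world z) of board below 0.06 m), for 0.05 s.
3. the board is held in the air with its underside over 140 mm above the table (height (world z) of board above 0.14 m and contact force between the fingers and board above 1 N), for 0.2 s.
At the end, for the whole second after the job is handed in: Gripped board: underside over 140 mm above the table, level within 0.10 rad, at rest (30 mm/s, 0.2 rad/s), touching neither press nor bystanders; both discs on its upper face; plunger up (within 3 mm), press untouched; mug, can, box within 30 mm of their starts (all of step 3 and angle between board's own z axis and vertical below 0.1 rad and linear speed of board below 0.03 m/s and angular speed of board below 0.2 rad/s and contact force between each of board, the arm, the fingers and press below 0.1 N and contact force between board and mug below 0.1 N and contact force between board and can below 0.1 N and contact force between board and offcut_box below 0.1 N and value of joint plunger below 0.003 m and contact force between each of disc_a, disc_b and board above 0.03 N and z of disc_a in the frame of board between 0.008 and 0.02 m and z of disc_b in the frame of board between 0.008 and 0.02 m and distance of each of mug, can, offcut_box from where it was at the start of the episode below 0.03 m); the arm keeps its last pose, push and grip.
It fails at once if the board is tipped by more than 0.35 rad (angle between board's own z axis and vertical above 0.35 rad).
It fails at once if a disc falls off the board (z of any of disc_a, disc_b in the frame of board below -0.005 m).
It fails at once if the mug, the can or the offcut box is moved more than 30 mm or tipped (distance of any of mug, can, offcut_box from where it was at the start of the episode above 0.03 m or angle between any of mug, can's own z axis and vertical above 0.4 rad).
It also fails if it takes over 54 s, if anything falls off the work surface, if the arm or the gripper's body presses on something with over 40 N, if the wrist force passes 120 N, or if a joint passes its speed limit or range.

## Robot

A 7-joint arm with a two-finger parallel gripper is mounted at the origin on the work surface. World frame = base frame: x ahead of the robot, y to its left, z up, the work surface at z = 0. Lengths are in m, angles in rad, forces in N, time in s.
With the tool pointing down it reaches from about 0.35 to 0.775 m from the base axis. Payload 3.1 kg.
Tool frame: the origin (TCP) lies between the finger pads; the fingertips stand 8 mm ahead of it and the grasp point (between the pads) lies 11 mm behind it; z points along the fingers, y is the line along which they close (so a half turn about z gives the same grasp; the last joint's range is limited). The gripper opens to 85 mm and grips with 20 to 120 N. Pads are 22 mm wide; open, the fingers measure 114 mm over their backs; the gripper's body (76 mm by 85 mm) begins 54 mm behind the grasp point. The pads swing forward as they close: fully open they stand 13 mm farther back than shut.
Start: joints at [-1.351, 0.311, 0.014, 1.512, -0.004, 1.319, -0.027], TCP at [0.142, 0.531, 0.239] pointing down, gripper open.
Joint ranges: [-2.7, 2.7], [-0.3, 1.91], [-1.27, 1.3], [0.12, 2.57], [-1.44, 4.58], [0.2, 2.03], [-3.05, 3.05]. Speed limits (rad/s): [2.79, 2.79, 3.14, 3.14, 3.14, 3.14, 3.14].

## Interface

Orientations are given as a rotation vector (axis times angle).
In Python, from bench import readout, imaging, order gives the robot as it stands. The module is installed in compiled form; this text tells all that it offers.
- The arm moves only by the shell command python3 -m pendant 'ROWS' [FORCE]. ROWS is JSON, a list of rows, each an object with "dr": the turn, a rotation vector about the tool's x, y, z in rad, a list of three; "dp": the shift along the tool's x, y, z in mm, a list of three; "jaw": the opening in per cent of the stroke, from 0 (shut) to 100 (fully open). A call has exactly 10 rows; each row is the pose to reach, as a shift and turn from the pose commanded when the call began, along the tool's axes at that moment; what a row does not reach only later rows make up. A row lasts 1/10 s, in which the tool goes at most 50 mm and 8.59 degrees, less where a joint would pass 70% of its speed; a pose out of reach is approached as far as the arm can. A call with a gripper value outside its range is refused whole. The fingers move at their own pace and stop on an object; FORCE is the grip in N (left out, the last holds). Time passes only in rows, so rows that repeat a pose let the fingers close, or fill a call up. It gives the time, the measured TCP pose, the force, the opening and the grip force at its end, in the units of the state.
- readout.observe(): the state, without advancing time (a new reading comes with each control period).
- imaging.get_image(name): name is "side" or "top"; returns a dict with "color" (480x640x3 uint8, red, green, blue), "vertical_fov" (degrees; the focal length in pixels is half the picture's height over the tangent of half this angle, whatever the lens; pixels are square), "cx", "cy" (the principal point, pixels), "camera_from_world" (4x4, takes a point from world to camera coordinates). Camera axes: x right, y up, looking along -z (the intrinsics and any distortion apply to the point x, -y, -z); pixel columns grow to the right and rows downward; lengths in m; the calibration is good to about 2 mm. A picture is of the moment at which its call begins. There is no depth.
- order.sign_off(): hands the job in; it is judged then, once.
The state is a dict: "t": time; "q": joint angles; "dq": joint speeds; "joint_efforts": joint torques, N m; "ee_pos": TCP position; "tool_rot": TCP orientation; "wrist_force": force on the tool from outside, world axes, zero at the start; "ft_torque": the same for the moment, N m; "grip_width": finger opening in m; "grasp_force": force on a finger pad.
Only numpy, scipy, OpenCV 4.12 (cv2) and the standard library are available. Lean on these libraries where they do the work, as an engineer would, in place of code of your own. Each camera call takes 0.05 s, during which the arm holds its last target. There are 200 camera calls.

## Working session

There is one attempt and no reset: what is moved stays moved. The work goes in short steps, Python scripts to look and compute and a shell command to move; the robot and the scene stay as the last step left them, time stands still between calls to the robot, and variables do not carry over. Pictures are saved under pics/ and viewed, at most 10 in all, crops included, and the job is handed in when it is done.

```bash
mkdir -p pics
python3 - <<'E'
from bench import readout, imaging
import cv2, numpy as np, pickle
s=readout.observe(); print({k:np.round(v,3).tolist() for k,v in s.items()})
for n in("top","side"):
    g=imaging.get_image(n); print(n,[k for k in g],g["vertical_fov"],g["cx"],g["cy"],np.round(g["camera_from_world"],4).tolist(), {k:v for k,v in g.items() if k not in("color","camera_from_world")})
    cv2.imwrite(f"pics/{n}0.png",g["color"][:,:,::-1]); pickle.dump(g,open(f"{n}0.pkl","wb"))
E
```

```text
{'t': 0.0, 'q': [-1.351, 0.312, 0.014, 1.513, -0.004, 1.319, -0.027], 'dq': [-0.001, 0.001, -0.0, -0.0, 0.001, 0.0, 0.001], 'joint_efforts': [-0.0, -37.991, 0.146, -23.059, 0.012, 0.014, 0.0], 'ee_pos': [0.142, 0.531, 0.238], 'tool_rot': [-0.41, -3.115, 0.004], 'wrist_force': [-0.808, -1.136, 0.522], 'ft_torque': [-0.026, -0.037, -0.068], 'grasp_force': 0.0, 'grip_width': 0.085}
top ['color', 'vertical_fov', 'cx', 'cy', 'camera_from_world'] 49.312172843396326 316.61129295039365 241.9944431619555 [[-0.0061, -1.0, 0.0009, 0.0747], [0.9835, -0.0058, 0.1807, -0.5835], [-0.1807, 0.002, 0.9835, -0.9538], [0.0, 0.0, 0.0, 1.0]] {'vertical_fov': 49.312172843396326, 'cx': 316.61129295039365, 'cy': 241.9944431619555}
side ['color', 'vertical_fov', 'cx', 'cy', 'camera_from_world'] 55.058933744819996 323.2711446894134 236.8849690720316 [[-0.9733, -0.2297, 0.0003, 0.5811], [0.1459, -0.6174, 0.773, -0.1574], [-0.1774, 0.7523, 0.6345, -1.0002], [0.0, 0.0, 0.0, 1.0]] {'vertical_fov': 55.058933744819996, 'cx': 323.2711446894134, 'cy': 236.8849690720316}
```

View pics/top0.png

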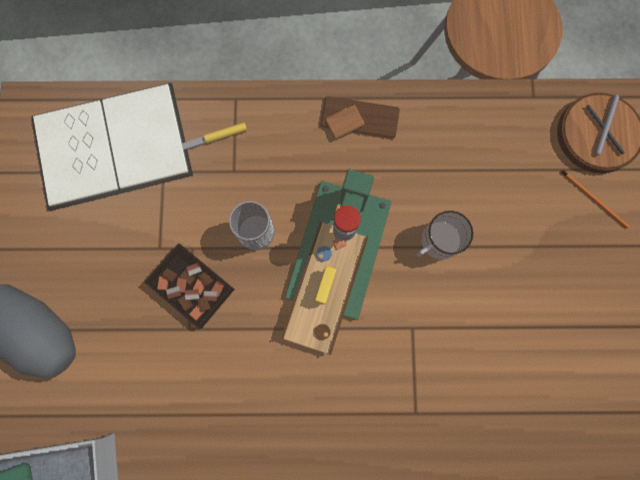

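View pics/side0.png

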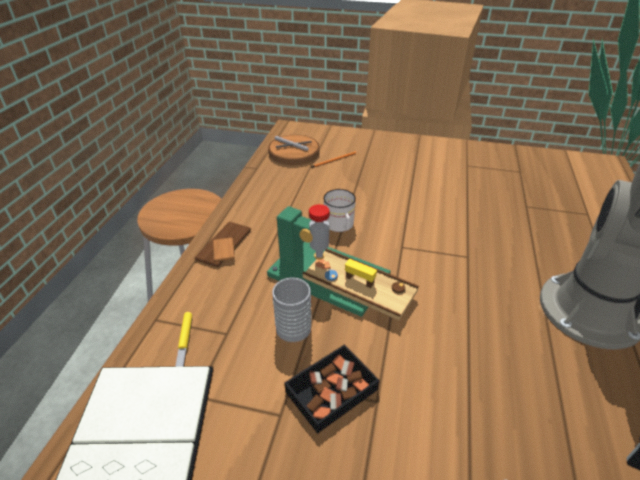

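The top view shows the press head's red cap at about (347,217), the yellow handle at (326,285), the discs at (323,254) and (322,331), the can at (252,225), the mug at (447,235) and the box at (190,287). The side view shows the cap at (319,212) and the handle at (361,271).

```bash
cat > h.py <<'E'
import numpy as np, cv2
def ray(g,u,v):
    T=np.array(g["camera_from_world"]);f=240/np.tan(np.radians(g["vertical_fov"])/2)
    d=np.array([(u-g["cx"])/f,-(v-g["cy"])/f,-1]);R=T[:3,:3]
    return -R.T@T[:3,3],R.T@d
def atz(g,u,v,z):
    o,d=ray(g,u,v);return o+d*(z-o[2])/d[2]
def tri(a,b):
    (o1,d1),(o2,d2)=a,b
    s=np.linalg.lstsq(np.c_[d1,-d2],o2-o1,rcond=None)[0]
    p,q=o1+s[0]*d1,o2+s[1]*d2
    return (p+q)/2,np.linalg.norm(p-q)
def mask(g,col,win=(200,150,440,380)):
    h=cv2.cvtColor(g["color"],cv2.COLOR_RGB2HSV).astype(int);H,S,V=h[...,0],h[...,1],h[...,2]
    m={"red":((H<5)|(H>174))&(S>190)&(V>90),"yellow":(H>22)&(H<33)&(S>170)&(V>150),"blue":(H>98)&(H<118)&(S>100)}[col]
    w=np.zeros_like(m);w[win[1]:win[3],win[0]:win[2]]=1;m=(m&w).astype(np.uint8)
    n,l,st,c=cv2.connectedComponentsWithStats(m);i=1+np.argmax(st[1:,4]);return (l==i).astype(np.uint8),c[i],st[i]
E
python3 - <<'E'
from h import *; import pickle
t,s=[pickle.load(open(f"{n}0.pkl","rb")) for n in("top","side")]
for c,z in(("red",.174),("yellow",.061),("blue",.034)):
    a=mask(t,c);b=mask(s,c)
    print(c,a[1],a[2],b[1],b[2],tri(ray(t,*a[1]),ray(s,*b[1])),"atz",atz(t,*a[1],z))
    if c=="yellow":
        r=cv2.minAreaRect(cv2.findContours(a[0],0,1)[0][0]);print(r,[atz(t,*p,.072).round(4) for p in cv2.boxPoints(r)])
im=t["color"][150:370,240:420,::-1];A=cv2.resize(im,None,fx=2.7,fy=2.7,interpolation=cv2.INTER_CUBIC);cv2.imwrite("pics/crop1.png",A)
E
```

```text
Traceback (most recent call last):
  File "h.py", line 17, in mask
    n,l,st,c=cv2.connectedComponentsWithStats(m);i=1+np.argmax(st[1:,4]);return (l==i).astype(np.uint8),c[i],st[i]
                                                     ~~~~~~~~~^^^^^^^^^^
ValueError: attempt to get argmax of an empty sequence
```

```bash
python3 - <<'E'
import pickle,cv2
t,s=[cv2.cvtColor(pickle.load(open(f"{n}0.pkl","rb"))["color"],cv2.COLOR_RGB2HSV) for n in("top","side")]
for u,v in((347,213),(347,220),(326,285),(323,254)):print(t[v,u])
for u,v in((319,210),(319,217),(361,268),(361,276),(332,274)):print(s[v,u])
E
sed -i 's/(S>190)&(V>90)/(S>170)\&(V>60)/;s/(H>98)&(H<118)&(S>100)/(H>98)\&(H<118)\&(S>90)/' h.py
cat > m.py <<'E'
from h import *; import pickle
t,s=[pickle.load(open(f"{n}0.pkl","rb")) for n in("top","side")]
for c,z in(("red",.174),("yellow",.061),("blue",.034)):
  try:
    a=mask(t,c);b=mask(s,c)
    print(c,a[1],a[2],b[1],b[2],tri(ray(t,*a[1]),ray(s,*b[1])),"atz",atz(t,*a[1],z))
    if c=="yellow":
        r=cv2.minAreaRect(cv2.findContours(a[0],0,1)[0][0]);print(r,[atz(t,*p,.072).round(4) for p in cv2.boxPoints(r)])
  except ValueError as e: print(c,e)
im=t["color"][150:370,240:420,::-1];A=cv2.resize(im,None,fx=2.7,fy=2.7,interpolation=cv2.INTER_CUBIC);cv2.imwrite("pics/crop1.png",A)
E
python3 m.py
```

```text
[  2 176 162]
[  2 173 164]
[ 24 146 219]
[104  70 146]
[  1 200 221]
[  0 194 138]
[ 28 167 252]
[ 24 175 163]
[ 99  20 180]
red [346.29831933 216.17647059] [335 206  25  24 238] [318.56321839 212.2605364 ] [309 205  20  16 261] (array([0.60436147, 0.02043801, 0.1743629 ]), np.float64(0.003532693489278977)) atz [0.60625636 0.02052024 0.174     ]
yellow attempt to get argmax of an empty sequence
blue [326.10869565 254.5       ] [321 251  10   9  46] [330.10526316 274.56140351] [326 271  11   9  57] (array([0.56614495, 0.05276192, 0.02764893]), np.float64(0.00515406636015651)) atz [0.56252978 0.05275157 0.034     ]
```

View pics/crop1.png

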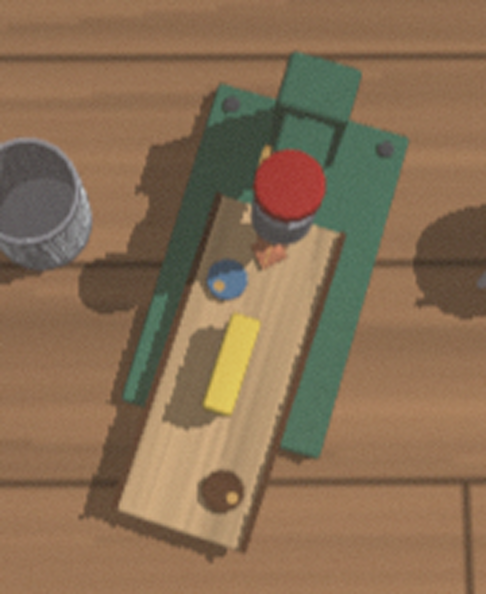

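The crop shows the cap centred near crop (290,185), the handle from (245,318) to (220,412), board corners at about (118,512), (240,552), (345,235) and (220,195), and base-plate corners at about (125,402), (320,458), (220,85) and (408,138).

```bash
sed -i 's/(S>170)&(V>150)/(S>125)\&(V>140)/' h.py; sed -i '/^im=/d' m.py
cat >> m.py <<'E'
w=lambda u,v,z:atz(t,240+u/2.7,150+v/2.7,z)[:2]
B=[w(*p,.034) for p in((118,512),(240,552),(345,235),(220,195))]
P=[w(*p,.018) for p in((125,402),(320,458),(408,138),(220,85))]
for n,C in(("board",B),("press",P)):
    c=np.mean(C,0);print(n,np.round(C,3).tolist(),"c",c.round(4),"sizes",[round(float(np.linalg.norm(C[i]-C[i-1])),3) for i in range(4)],
     "yaw",[np.degrees(np.arctan2(*(b-a)[::-1])).round(1) for a,b in((C[0],C[3]),(C[1],C[2]))],"yawx",[np.degrees(np.arctan2(*(b-a)[::-1])).round(1)+90 for a,b in((C[0],C[1]),(C[3],C[2]))])
print("leaf",w(270,255,.034))
for n,(u,v),z in(("can",(251,216),.11),("mug",(449,232),.08),("box",(190,285),.032)):print(n,atz(t,u,v,z).round(3))
E
python3 m.py
```

```text
red [346.29831933 216.17647059] [335 206  25  24 238] [318.56321839 212.2605364 ] [309 205  20  16 261] (array([0.60436147, 0.02043801, 0.1743629 ]), np.float64(0.003532693489278977)) atz [0.60625636 0.02052024 0.174     ]
yellow [325.25125628 284.60552764] [315 267  21  37 398] [360.27777778 269.36231884] [345 259  32  22 414] (array([0.50079082, 0.05545402, 0.06136235]), np.float64(0.00010824013878427351)) atz [0.50088166 0.05544884 0.061     ]
((325.19140625, 284.5604248046875), (11.041483879089355, 36.38670349121094), 17.52556800842285) [array([0.4709, 0.0759, 0.072 ]), array([0.5355, 0.055 , 0.072 ]), array([0.5291, 0.0354, 0.072 ]), array([0.4646, 0.0565, 0.072 ])]
blue [326.10869565 254.5       ] [321 251  10   9  46] [330.10526316 274.56140351] [326 271  11   9  57] (array([0.56614495, 0.05276192, 0.02764893]), np.float64(0.00515406636015651)) atz [0.56252978 0.05275157 0.034     ]
board [[0.399, 0.135], [0.371, 0.049], [0.597, -0.03], [0.627, 0.061]] c [0.4987 0.054 ] sizes [0.239, 0.09, 0.239, 0.096] yaw [np.float64(-17.9), np.float64(-19.3)] yawx [np.float64(-18.200000000000003), np.float64(-18.5)]
press [[0.478, 0.131], [0.437, -0.009], [0.674, -0.08], [0.716, 0.06]] c [0.5759 0.0255] sizes [0.248, 0.146, 0.247, 0.147] yaw [np.float64(-16.5), np.float64(-16.6)] yawx [np.float64(-16.299999999999997), np.float64(-16.700000000000003)]
leaf [0.58233345 0.02531847]
can [0.623 0.191 0.11 ]
mug [ 0.597 -0.178  0.08 ]
box [0.505 0.317 0.032]
```

```bash
cat > go.py <<'E'
import sys,numpy as np
from scipy.spatial.transform import Rotation as R
from bench import readout
def go(p,yaw):
    s=readout.observe();R0=R.from_rotvec(s["tool_rot"]);best=None
    for k in(0,np.pi):
        a=np.radians(yaw)+k; Rt=R.from_matrix(np.array([[np.cos(a),np.sin(a),0],[np.sin(a),-np.cos(a),0],[0,0,-1]]))
        d=(R0.inv()*Rt).as_rotvec()
        print("dr",d.round(4),end=" ")
    print("\ndp",(1e3*R0.inv().apply(np.array(p)-s["ee_pos"])).round(1),"q",np.round(s["q"],2),"pos",np.round(s["ee_pos"],4),"F",np.round(s["wrist_force"],1),"w",round(float(s["grip_width"]),4),"t",s["t"])
    print(R0.as_matrix().round(3).tolist())
if __name__=="__main__": a=[float(x) for x in sys.argv[1:]]; go(a[:3],a[3])
E
python3 go.py 0.603 0.020 0.225 -18.2
```

```text
dr [-2.0000e-04 -3.3000e-03 -3.0857e+00] dr [-0.0021  0.0002  0.0559] 
dp [-577.3 -374.    14.2] q [-1.35  0.31  0.01  1.51 -0.    1.32 -0.03] pos [0.1422 0.5307 0.2383] F [ 0.2 -0.6 -0.4] w 0.0859 t 0.1
[[-0.966, 0.259, -0.0], [0.259, 0.966, -0.002], [-0.0, -0.002, -1.0]]
```

```bash
python3 -m pendant '[{"dr":[0,0,0],"dp":[-20,-13,0],"jaw":0},{"dr":[0,0,0.01],"dp":[-55,-36,0],"jaw":0},{"dr":[0,0,0.02],"dp":[-90,-58,0],"jaw":0},{"dr":[0,0,0.03],"dp":[-125,-81,0],"jaw":0},{"dr":[0,0,0.03],"dp":[-160,-104,0],"jaw":0},{"dr":[0,0,0.04],"dp":[-195,-126,0],"jaw":0},{"dr":[0,0,0.05],"dp":[-230,-149,0],"jaw":0},{"dr":[0,0,0.056],"dp":[-260,-168,0],"jaw":0},{"dr":[0,0,0.056],"dp":[-280,-181,0],"jaw":0},{"dr":[0,0,0.056],"dp":[-290,-188,0],"jaw":0}]' 40; python3 go.py 0.603 0.020 0.225 -18.2
```

```text
t: 1.1
ee_pos: [0.3753, 0.272, 0.239]
tool_rot: [0.504, 3.101, -0.002]
wrist_force: [-0.5, 0.1, -0.3]
grip_width: 0.0003
grasp_force: 0.0
dr [6.000e-04 1.900e-03 3.137e+00] dr [-0.0012  0.0004 -0.0046] 
dp [-295.8 -166.9   14.3] q [-0.9   0.13  0.26  1.74 -0.03  1.27  0.62] pos [0.3753 0.272  0.239 ] F [-0.5  0.1 -0.3] w 0.0003 t 1.1
[[-0.949, 0.317, 0.0], [0.317, 0.949, -0.001], [-0.0, -0.001, -1.0]]
```

```bash
python3 -m pendant '[{"dr":[0,0,0],"dp":[-20,-11,0],"jaw":0},{"dr":[0,0,0],"dp":[-55,-31,0],"jaw":0},{"dr":[0,0,0],"dp":[-95,-54,0],"jaw":0},{"dr":[0,0,0],"dp":[-135,-76,0],"jaw":0},{"dr":[0,0,0],"dp":[-175,-99,0],"jaw":0},{"dr":[0,0,0],"dp":[-215,-121,0],"jaw":0},{"dr":[0,0,0],"dp":[-250,-141,2],"jaw":0},{"dr":[0,0,0],"dp":[-276,-156,6],"jaw":0},{"dr":[0,0,0],"dp":[-292,-165,10],"jaw":0},{"dr":[0,0,0],"dp":[-296,-167,14],"jaw":0}]'; python3 go.py 0.603 0.020 0.174 -18.2
python3 - <<'E'
from bench import imaging
import cv2
for n in("side",):
    g=imaging.get_image(n);cv2.imwrite(f"pics/{n}1.png",cv2.resize(g["color"][100:340,200:480,::-1],None,fx=2.4,fy=2.4))
E
```

```text
t: 2.1
ee_pos: [0.6035, 0.0218, 0.2242]
tool_rot: [-0.501, -3.101, 0.002]
wrist_force: [0.6, -0.2, 0.1]
grip_width: 0.0001
grasp_force: 0.0
dr [-6.000e-04  2.500e-03  3.139e+00] dr [-0.0016 -0.0004 -0.0026] 
dp [-0.1 -1.8 50.2] q [-0.37  0.45  0.46  1.39 -0.2   1.34  1.34] pos [0.6035 0.0218 0.2242] F [ 0.6 -0.2  0.1] w 0.0001 t 2.1
[[-0.949, 0.315, -0.001], [0.315, 0.949, -0.001], [0.0, -0.002, -1.0]]
```

View pics/side1.png

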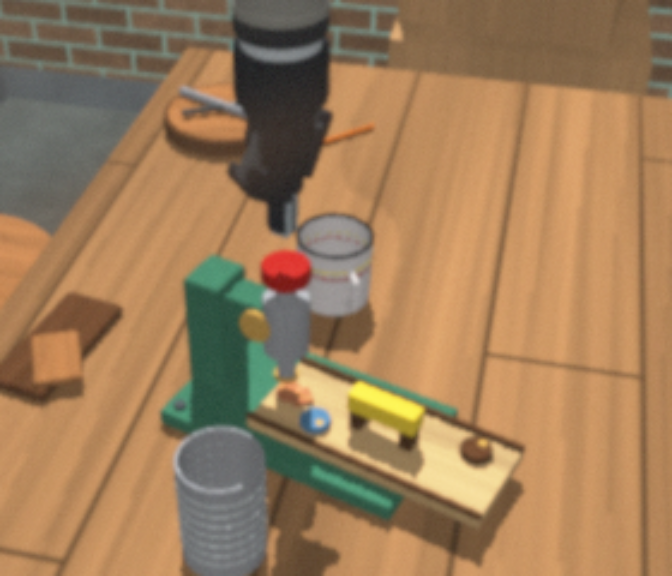

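The closed fingertips, at crop (285,228), are directly above the red cap at (287,270), so I'll press now.

```bash
python3 -m pendant '[{"dr":[0,0,0],"dp":[0,-1,12],"jaw":0},{"dr":[0,0,0],"dp":[0,-1,24],"jaw":0},{"dr":[0,0,0],"dp":[0,-1,30],"jaw":0},{"dr":[0,0,0],"dp":[0,-1,34],"jaw":0},{"dr":[0,0,0],"dp":[0,-1,38],"jaw":0},{"dr":[0,0,0],"dp":[0,-1,42],"jaw":0},{"dr":[0,0,0],"dp":[0,-1,45],"jaw":0},{"dr":[0,0,0],"dp":[0,-1,47],"jaw":0},{"dr":[0,0,0],"dp":[0,-1,49],"jaw":0},{"dr":[0,0,0],"dp":[0,-1,49],"jaw":0}]'; python3 go.py 0.603 0.020 0.174 -18.2
```

```text
t: 3.15
ee_pos: [0.6013, 0.0241, 0.1783]
tool_rot: [-0.495, -3.1, -0.004]
wrist_force: [-7.3, 2.1, 10.7]
grip_width: -0.0004
grasp_force: 5.2
dr [ 0.0037  0.0032 -3.1403] dr [ 0.002  -0.0024  0.0012] 
dp [-2.9 -3.4  4.2] q [-0.37  0.48  0.45  1.47 -0.22  1.24  1.36] pos [0.6013 0.0241 0.1783] F [-7.3  2.1 10.7] w -0.0004 t 3.15
[[-0.95, 0.311, -0.002], [0.311, 0.95, 0.003], [0.002, 0.002, -1.0]]
```

```bash
python3 -m pendant '[{"dr":[0,0,0],"dp":[0,0,1],"jaw":0},{"dr":[0,0,0],"dp":[0,0,2],"jaw":0},{"dr":[0,0,0],"dp":[0,0,3],"jaw":0},{"dr":[0,0,0],"dp":[0,0,4],"jaw":0},{"dr":[0,0,0],"dp":[0,0,5],"jaw":0},{"dr":[0,0,0],"dp":[0,0,6],"jaw":0},{"dr":[0,0,0],"dp":[0,0,6],"jaw":0},{"dr":[0,0,0],"dp":[0,0,6],"jaw":0},{"dr":[0,0,0],"dp":[0,0,6],"jaw":0},{"dr":[0,0,0],"dp":[0,0,6],"jaw":0}]'; python3 go.py 0.603 0.020 0.174 -18.2
```

```text
t: 4.15
ee_pos: [0.6013, 0.0241, 0.176]
tool_rot: [-0.495, -3.102, -0.006]
wrist_force: [-11.5, 1.2, 24.4]
grip_width: 0.0002
grasp_force: 11.9
dr [ 1.7000e-03  5.9000e-03 -3.1403e+00] dr [ 0.0038 -0.0011  0.0013] 
dp [-2.9 -3.4  2. ] q [-0.37  0.48  0.45  1.47 -0.22  1.24  1.36] pos [0.6013 0.0241 0.176 ] F [-11.5   1.2  24.4] w 0.0002 t 4.15
[[-0.95, 0.311, 0.0], [0.311, 0.95, 0.004], [0.001, 0.004, -1.0]]
```

24 N with the fingertips at z = 0.168 means the plunger is at its stop. Next I'll rise and look again.

```bash
python3 -m pendant '[{"dr":[0,0,0],"dp":[0,0,-4],"jaw":0},{"dr":[0,0,0],"dp":[0,0,-10],"jaw":0},{"dr":[0,0,0],"dp":[0,0,-18],"jaw":0},{"dr":[0,0,0],"dp":[0,0,-28],"jaw":0},{"dr":[0,0,0],"dp":[0,0,-40],"jaw":0},{"dr":[0,0,0],"dp":[15,0,-50],"jaw":0},{"dr":[0,0,0],"dp":[45,0,-55],"jaw":0},{"dr":[0,0,0],"dp":[75,0,-55],"jaw":0},{"dr":[0,0,0],"dp":[95,0,-55],"jaw":60},{"dr":[0,0,0],"dp":[100,0,-55],"jaw":75}]'; python3 go.py 0.5005 0.0555 0.140 -18.2
python3 - <<'E'
from bench import imaging
from h import *
g=imaging.get_image("side");cv2.imwrite("pics/side2.png",cv2.resize(g["color"][100:340,200:480,::-1],None,fx=2.4,fy=2.4))
for c in("red","yellow"): print(c,mask(g,c)[1:])
E
```

```text
t: 5.15
ee_pos: [0.5062, 0.0548, 0.2258]
tool_rot: [-0.494, -3.102, -0.002]
wrist_force: [0.9, -0.2, -0.4]
grip_width: 0.0285
grasp_force: 0.0
dr [ 6.0000e-04  2.0000e-03 -3.1399e+00] dr [ 0.0013 -0.0004  0.0017] 
dp [ 5.6 -1.2 85.8] q [-0.51  0.25  0.46  1.66 -0.11  1.26  1.22] pos [0.5062 0.0548 0.2258] F [ 0.9 -0.2 -0.4] w 0.0285 t 5.15
[[-0.951, 0.311, 0.0], [0.311, 0.951, 0.001], [0.0, 0.001, -1.0]]
red (array([318.51145038, 212.30916031]), array([309, 205,  20,  16, 262], dtype=int32))
yellow (array([360.16826923, 269.29326923]), array([345, 258,  32,  23, 416], dtype=int32))
```

View pics/side2.png

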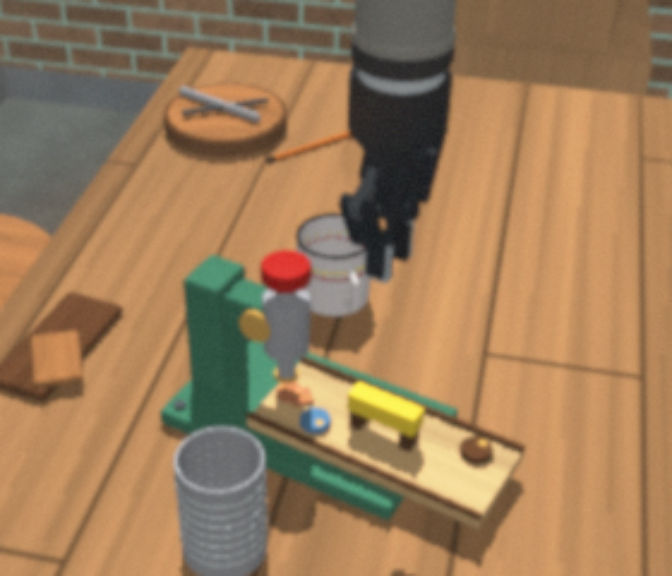

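The plunger cap is back at (318.5,212.3), and the handle at (360.2,269.3) hasn't moved. Both discs are in place, so I'll go down over the handle.

```bash
python3 -m pendant '[{"dr":[0,0,0],"dp":[3,0,10],"jaw":75},{"dr":[0,0,0],"dp":[5,-1,30],"jaw":75},{"dr":[0,0,0],"dp":[6,-1,55],"jaw":75},{"dr":[0,0,0],"dp":[6,-1,80],"jaw":75},{"dr":[0,0,0],"dp":[6,-1,105],"jaw":75},{"dr":[0,0,0],"dp":[6,-1,125],"jaw":75},{"dr":[0,0,0],"dp":[6,-1,142],"jaw":75},{"dr":[0,0,0],"dp":[6,-1,154],"jaw":75},{"dr":[0,0,0],"dp":[6,-1,160],"jaw":75},{"dr":[0,0,0],"dp":[6,-1,160],"jaw":75}]'; python3 go.py 0.5005 0.0555 0.050 -18.2
```

```text
t: 6.2
ee_pos: [0.5013, 0.0543, 0.0644]
tool_rot: [-0.498, -3.101, 0.002]
wrist_force: [-0.6, 0.8, -0.5]
grip_width: 0.0642
grasp_force: 0.0
dr [-1.6000e-03  1.9000e-03  3.1409e+00] dr [-0.0012 -0.001  -0.0007] 
dp [ 1.2  0.9 14.4] q [-0.47  0.41  0.42  1.88 -0.21  0.89  1.3 ] pos [0.5013 0.0543 0.0644] F [-0.6  0.8 -0.5] w 0.0642 t 6.2
[[-0.95, 0.313, -0.001], [0.313, 0.95, -0.001], [0.001, -0.001, -1.0]]
```

```bash
python3 -m pendant '[{"dr":[0,0,0],"dp":[1,1,5],"jaw":75},{"dr":[0,0,0],"dp":[1,1,10],"jaw":75},{"dr":[0,0,0],"dp":[1,1,13],"jaw":75},{"dr":[0,0,0],"dp":[1,1,13],"jaw":55},{"dr":[0,0,0],"dp":[1,1,13],"jaw":40},{"dr":[0,0,0],"dp":[1,1,13],"jaw":32},{"dr":[0,0,0],"dp":[1,1,13],"jaw":28},{"dr":[0,0,0],"dp":[1,1,13],"jaw":24},{"dr":[0,0,0],"dp":[1,1,13],"jaw":10},{"dr":[0,0,0],"dp":[1,1,13],"jaw":0}]' 70; python3 go.py 0.5005 0.0555 0.050 -18.2
```

```text
t: 7.2
ee_pos: [0.5012, 0.0562, 0.0528]
tool_rot: [0.497, 3.101, 0.001]
wrist_force: [-0.5, 1.2, 2.7]
grip_width: 0.0213
grasp_force: 68.9
dr [ 1.0000e-03 -1.1000e-03  3.1416e+00] dr [ 0.0007  0.0006 -0.    ] 
dp [ 0.5 -0.9  2.8] q [-0.47  0.43  0.41  1.89 -0.22  0.87  1.31] pos [0.5012 0.0562 0.0528] F [-0.5  1.2  2.7] w 0.0213 t 7.2
[[-0.95, 0.312, 0.001], [0.312, 0.95, 0.0], [-0.001, 0.001, -1.0]]
```

Grasp is firm: 69 N at 21 mm. I'll lift it 5 mm and draw it out gently.

```bash
python3 -m pendant '[{"dr":[0,0,0],"dp":[0,0,-1],"jaw":0},{"dr":[0,0,0],"dp":[0,0,-3],"jaw":0},{"dr":[0,0,0],"dp":[0,0,-5],"jaw":0},{"dr":[0,0,0],"dp":[1,0,-5],"jaw":0},{"dr":[0,0,0],"dp":[3,0,-5],"jaw":0},{"dr":[0,0,0],"dp":[6,0,-5],"jaw":0},{"dr":[0,0,0],"dp":[10,0,-5],"jaw":0},{"dr":[0,0,0],"dp":[14,0,-5],"jaw":0},{"dr":[0,0,0],"dp":[17,0,-5],"jaw":0},{"dr":[0,0,0],"dp":[18,0,-5],"jaw":0}]'; python3 go.py 0.425 0.080 0.06 -18.2
python3 - <<'E'
from bench import imaging
from h import *
g=imaging.get_image("side");cv2.imwrite("pics/side3.png",cv2.resize(g["color"][100:340,200:480,::-1],None,fx=2.4,fy=2.4))
E
```

```text
t: 8.2
ee_pos: [0.4832, 0.0619, 0.0573]
tool_rot: [-0.496, -3.102, -0.0]
wrist_force: [-0.2, 0.5, -3.5]
grip_width: 0.021
grasp_force: 68.6
dr [ 8.0000e-04  1.0000e-04 -3.1413e+00] dr [ 0.0001 -0.0005  0.0003] 
dp [60.9 -1.  -2.7] q [-0.49  0.39  0.41  1.93 -0.2   0.86  1.28] pos [0.4832 0.0619 0.0573] F [-0.2  0.5 -3.5] w 0.021 t 8.2
[[-0.95, 0.312, -0.0], [0.312, 0.95, 0.0], [0.001, 0.0, -1.0]]
```

View pics/side3.png

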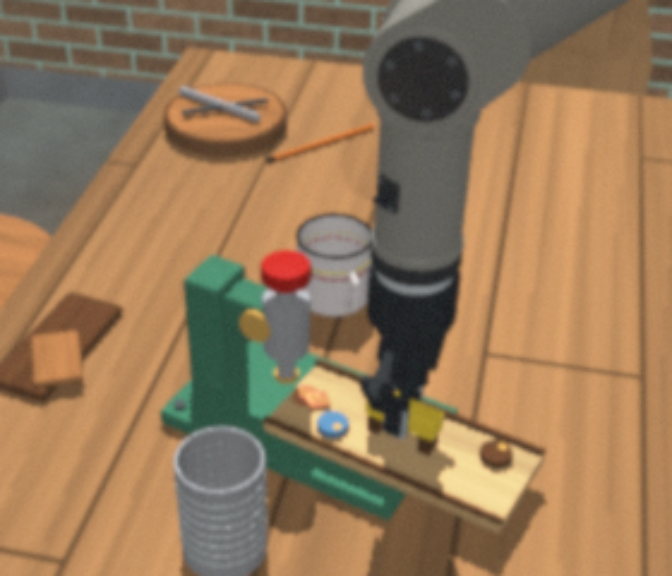

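The board is gripped, clear of the base and level. The discs are at crop (333,425) and (497,453). I'll continue drawing it out.

```bash
python3 -m pendant '[{"dr":[0,0,0],"dp":[2,0,0],"jaw":0},{"dr":[0,0,0],"dp":[6,0,0],"jaw":0},{"dr":[0,0,0],"dp":[13,0,0],"jaw":0},{"dr":[0,0,0],"dp":[21,0,0],"jaw":0},{"dr":[0,0,0],"dp":[30,0,0],"jaw":0},{"dr":[0,0,0],"dp":[39,0,0],"jaw":0},{"dr":[0,0,0],"dp":[47,0,0],"jaw":0},{"dr":[0,0,0],"dp":[54,0,0],"jaw":0},{"dr":[0,0,0],"dp":[58,0,0],"jaw":0},{"dr":[0,0,0],"dp":[60,0,0],"jaw":0}]'; python3 -m pendant '[{"dr":[0,0,0],"dp":[0,0,-2],"jaw":0},{"dr":[0,0,0],"dp":[0,0,-6],"jaw":0},{"dr":[0,0,0],"dp":[0,0,-12],"jaw":0},{"dr":[0,0,0],"dp":[0,0,-20],"jaw":0},{"dr":[0,0,0],"dp":[0,0,-29],"jaw":0},{"dr":[0,0,0],"dp":[0,0,-38],"jaw":0},{"dr":[0,0,0],"dp":[0,0,-47],"jaw":0},{"dr":[0,0,0],"dp":[0,0,-54],"jaw":0},{"dr":[0,0,0],"dp":[0,0,-58],"jaw":0},{"dr":[0,0,0],"dp":[0,0,-60],"jaw":0}]'; python3 go.py 0.425 0.080 0.2 -18.2
```

```text
t: 9.25
ee_pos: [0.4264, 0.0806, 0.0574]
tool_rot: [0.496, 3.102, 0.0]
wrist_force: [0.3, 0.3, -3.7]
grip_width: 0.0213
grasp_force: 68.5
t: 10.25
ee_pos: [0.4269, 0.0805, 0.1178]
tool_rot: [0.497, 3.101, 0.001]
wrist_force: [0.2, 0.2, -3.5]
grip_width: 0.0206
grasp_force: 68.6
dr [ 8.0000e-04 -8.0000e-04  3.1416e+00] dr [ 0.0005  0.0005 -0.    ] 
dp [  1.7  -1.  -82.2] q [-0.61  0.2   0.44  2.   -0.1   0.96  1.13] pos [0.4269 0.0805 0.1178] F [ 0.2  0.2 -3.5] w 0.0206 t 10.25
[[-0.95, 0.312, 0.001], [0.312, 0.95, 0.0], [-0.001, 0.0, -1.0]]
```

```bash
python3 -m pendant '[{"dr":[0,0,0],"dp":[0,0,-2],"jaw":0},{"dr":[0,0,0],"dp":[0,0,-8],"jaw":0},{"dr":[0,0,0],"dp":[0,0,-18],"jaw":0},{"dr":[0,0,0],"dp":[0,0,-30],"jaw":0},{"dr":[0,0,0],"dp":[0,0,-44],"jaw":0},{"dr":[0,0,0],"dp":[0,0,-58],"jaw":0},{"dr":[0,0,0],"dp":[0,0,-70],"jaw":0},{"dr":[0,0,0],"dp":[0,0,-80],"jaw":0},{"dr":[0,0,0],"dp":[0,0,-86],"jaw":0},{"dr":[0,0,0],"dp":[0,0,-88],"jaw":0}]'; python3 -m pendant '[{"dr":[0,0,0],"dp":[0,0,0],"jaw":0},{"dr":[0,0,0],"dp":[0,0,0],"jaw":0},{"dr":[0,0,0],"dp":[0,0,0],"jaw":0},{"dr":[0,0,0],"dp":[0,0,0],"jaw":0},{"dr":[0,0,0],"dp":[0,0,0],"jaw":0},{"dr":[0,0,0],"dp":[0,0,0],"jaw":0},{"dr":[0,0,0],"dp":[0,0,0],"jaw":0},{"dr":[0,0,0],"dp":[0,0,0],"jaw":0},{"dr":[0,0,0],"dp":[0,0,0],"jaw":0},{"dr":[0,0,0],"dp":[0,0,0],"jaw":0}]'
python3 - <<'E'
from bench import imaging
from h import *
g=imaging.get_image("side");cv2.imwrite("pics/side4.png",cv2.resize(g["color"][60:340,200:520,::-1],None,fx=2.1,fy=2.1))
E
```

```text
t: 11.25
ee_pos: [0.4271, 0.0804, 0.206]
tool_rot: [0.497, 3.101, 0.001]
wrist_force: [-0.7, -0.0, -3.8]
grip_width: 0.0208
grasp_force: 68.6
t: 12.25
ee_pos: [0.4268, 0.0804, 0.2053]
tool_rot: [0.497, 3.102, 0.0]
wrist_force: [0.2, -0.3, -3.2]
grip_width: 0.0205
grasp_force: 68.7
```

View pics/side4.png

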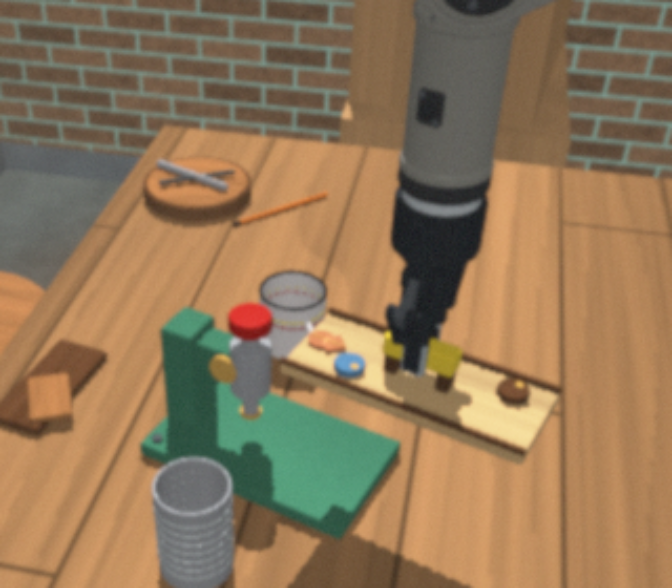

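The board is held level about 17 cm up, clear of the press. The discs are on it at crop (349,365) and (514,390), and the plunger is up.

```bash
python3 -c "from bench import order; print(order.sign_off())"
```

```text
the job is handed in; nothing more can be done
None
```

I stamped the leaf, let the plunger spring back, and handed the job in with the board gripped level about 17 cm above the table, both discs on it and the mug, can and box not touched; the sign-off returned no verdict.

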